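# Load the sample tube and poise it over the block heater

### The job

Take the orange-capped tube out of the grey rack and slide it fully home into the hole of the aluminium carrier block while the block stands on the bench. Then pick up the carrier with the tube in it, carry it upright over to the heater without bumping it into the rack or ever touching the heater and its raised rim, and stop with it hovering about one centimetre above the heater's rectangular pocket, centred and lined up with it: finish while still holding it there, do not lower it in or let go. Leave the two blue-capped tubes, the reagent bottle and the small white jar undisturbed.

Things in the scene. Friction and masses are not known exactly. Their poses are not given: they have to be found in the camera images.
- sample: The sample tube: white plastic tube 16 mm in diameter with an orange screw cap 21 mm in diameter, 80 mm tall in all (cap from 62 to 80 mm up, tapered foot over the lowest 5 mm, 9 mm wide at the bottom), about 25 g. Stands upright in one of the rack's holes. Origin at the centre of its underside, z up along the tube.
- tube_a: Bystander tube, same shape and size but with a blue cap, standing in the rack. Origin at the centre of its underside.
- tube_b: Another bystander tube with a blue cap, standing in the rack. Origin at the centre of its underside.
- rack: Grey plastic tube rack, fixed to the bench, 245 mm long (its x) by 56 mm wide (its y), 50 mm high. Five square through holes of 19.5 mm in a row along its x at -90, -45, 0, 45 and 90 mm; the tubes stand on its base plate 8 mm above the bench, so their caps end 88 mm above the bench. Origin at the centre of its underside.
- carrier: Loose aluminium carrier block, 54 mm (its x) by 36 mm (its y) by 55 mm high, about 0.25 kg, standing on the bench. In the centre of its top is a round upright hole 18 mm in diameter and 45 mm deep (floor 10 mm above the underside), its mouth slightly chamfered; a tube fully home stands out 35 mm above the block. Origin at the centre of its underside, z up.
- heater: Dry block heater, fixed to the bench, black base with white rim, 220 mm (its x) by 180 mm (its y). The white raised rim ends 100 mm above the bench and encloses a recessed steel top plate 170 by 150 mm, 75 mm above the bench. Display and knob on its -x side. Origin at the centre of its underside.
- pocket (a point): Centre of the mouth of the rectangular pocket in the heater's steel top plate, at the plate's level (75 mm above the bench, 25 mm below the rim). The pocket measures 62 mm along its x by 44 mm along its y and is 30 mm deep; axes as the heater's: the carrier's long side belongs along x (either way round).
- reagent: Bystander: closed bottle 60 mm in diameter, 120 mm tall, blue cap, standing loose on the bench. Origin at the centre of its underside.
- vial: Bystander: small white closed jar 32 mm in diameter, 55 mm tall, standing loose on the bench. Origin at the centre of its underside.
There are look-alikes about, which are no part of the job. Leave any pink or yellow look-alike of the sample alone.

How it is judged:
By the outcome, as a careful person would: the job done as asked, in the order asked, and still so for the second after the job is handed in, while the arm keeps its last pose, push and grip.
It also fails if it takes over 61 s, if anything falls off the work surface, if the arm or the gripper's body presses on something with over 40 N, if the wrist force passes 120 N, or if a joint passes its speed limit or range.

### The arm

A 6-joint arm with a two-finger parallel gripper is mounted at the origin on the work surface. World frame = base frame: x ahead of the robot, y to its left, z up, the work surface at z = 0. Lengths are in m, angles in degrees, forces in N, time in s.
With the tool pointing down it reaches from about 0.375 to 0.9 m from the base axis. Payload 3.1 kg.
Tool frame: the origin (TCP) lies between the finger pads; the fingertips stand 22 mm ahead of it and the grasp point (between the pads) lies 3 mm ahead of it (bot.tip_extent is the distance from the TCP to the fingertips, in m); y points along the fingers, z is the direction in which the jaws open and shut, and the axes are right-handed (so a half turn about y gives the same grasp; the last joint's range is limited). The gripper opens to 87 mm and grips with 3 to 60 N. Pads are 19 mm wide; open, the fingers measure 117 mm over their backs; the gripper's body (75 mm by 190 mm) begins 51 mm behind the grasp point.
Start: joints at [-73.425, 30.224, 82.088, -0, 67.689, -10.227], TCP at [0.282, -0.558, 0.245] pointing down, gripper open.
Joint ranges: [-176.69, 176.69], [-43.24, 126.21], [12.49, 139.97], [-82, 262], [0, 151.66], [-163.58, 163.58]. Speed limits (degrees/s): [159.86, 159.86, 180, 180, 180, 180].

### API

Orientations are given as a 3x3 rotation matrix whose columns are the frame's x, y, z axes.
In Python, from rig import bot, eyes, models gives the robot as it stands. The module is installed in compiled form; this text tells all that it offers.
- The arm moves only by the tool arm_command, never from a script. Its arguments are lists of equal length, an entry for each row: "translation": the shift along the tool's x, y, z each as a share of 0.08 m, from -1 to 1, a list of three; "rotation": the turn, a rotation vector about the tool's x, y, z each as a share of 60 degrees, from -1 to 1, a list of three; "grip": the closure, from -1 (fully open) to 1 (shut), so that 0 is half open. In form: {"translation": [[x, y, z], ...], "rotation": [[rx, ry, rz], ...], "grip": [grip, ...]}. A call has 1 to 5 rows; each row is the pose to reach, as a shift and turn from the pose commanded when the call began, along the tool's axes at that moment; what a row does not reach only later rows make up. A row lasts 1/10 s, in which the tool goes at most 50 mm and 8.59 degrees, less where a joint would pass 70% of its speed; a pose out of reach is approached as far as the arm can. A call with a number of a shift or a turn outside -1 to 1 is refused whole. A call with a gripper value outside its range is refused whole. The fingers move at their own pace and stop on an object; the grip force is fixed at half the most. Time passes only in rows, so rows that repeat a pose let the fingers close. It gives the time, the measured TCP pose, the force and the opening at its end, in the units of the state.
- bot.read_state(): the state, without advancing time (a new reading comes with each control period).
- eyes.capture(name): name is "side" or "top"; returns a dict with "image" (384x512x3 uint8, blue, green, red), "mtx" (3x3 intrinsics, pixels), "rvec" (rotation vector, rad) and "tvec" (3), from world to camera coordinates, as OpenCV has them. Camera axes: x right, y down, z forward; pixel columns grow to the right and rows downward; lengths in m; the calibration is good to about 2 mm. A picture is of the moment at which its call begins. There is no depth.
- bot.hand_in(): hands the job in, once; it reports no verdict.
Trained networks look in the newest picture that a camera, given by its name, has taken for a name from the list of things; names that differ only in an ending like _2 or _b are one class to them, and where a whole thing is asked for, a point or a joint stands for the part that bears it (a point fixed in the world has none). Each returns a list of dicts, best first, with "conf" (0 to 1); they miss things now and then, are a little off and sometimes report something else, mostly with a low value. They report only what shows in the picture. A call takes as long as a camera call. They do not tell look-alikes from the thing itself.
- models.recognise(camera, thing): "extent" ([left, top, right, bottom] as shares, 0 to 1, of the picture: columns of its width, rows of its height, round what is visible of it).
- models.spot_point(camera, thing): "point" ([column, row] as shares, 0 to 1, of the picture: columns of its width, rows of its height: a listed point, or the origin of a listed thing).
The state is a dict: "time_s": time; "joint_positions": joint angles; "qvel": joint speeds; "tau": joint torques, N m; "position": TCP position; "tcp_rot": TCP orientation; "force": force on the tool from outside, world axes, zero at the start; "moment": the same for the moment, N m; "opening": opening from 0.0 (shut) to 1.0 (fully open).
Only numpy, scipy, OpenCV 4.12 (cv2) and the standard library are available. Lean on these libraries where they do the work, as an engineer would, in place of code of your own. Each camera call takes 0.05 s, during which the arm holds its last target. There are 200 camera calls.

## Working session

There is one attempt and no reset: what is moved stays moved. The work goes in short steps, Python scripts to look and compute and a tool call to move; the robot and the scene stay as the last step left them, time stands still between calls to the robot, and variables do not carry over. Pictures are saved under pics/ and viewed, about 8 in all and at most 12, crops included, and the job is handed in when it is done.

Besides the shell and the picture viewer there is one more tool, called after "Call:" in YAML: its name, and indented under it one key for each argument. arm_command: Moves the arm, as the interface text tells. Shift numbers are shares of 0.08 m and turn numbers shares of 60 degrees, none past 1 either way. Its arguments: {"type":"object","properties":{"translation":{"type":"array"},"rotation":{"type":"array"},"grip":{"type":"array"}},"required":["translation","rotation","grip"]}

```bash
mkdir -p pics
python3 - <<'E'
from rig import bot,eyes,models
import cv2,numpy as np
s=bot.read_state();print(s)
for n in("side","top"):
    c=eyes.capture(n);cv2.imwrite(f"pics/{n}0.png",c["image"]);np.savez(f"pics/{n}0.npz",**c)
    R=cv2.Rodrigues(np.array(c["rvec"]))[0];print(n,"cam",-R.T@np.array(c["tvec"]).ravel(),R[2].round(2),c["mtx"][0][0])
    for t in("sample","carrier","pocket","heater","rack"):
        for d in models.spot_point(n,t)[:5]:print(t,round(d["conf"],2),(np.array(d["point"])*[512,384]).round(1))
E
```

```text
{'time_s': 0.0, 'joint_positions': array([-7.34252682e+01,  3.02777711e+01,  8.21571598e+01,  4.43404171e-04,
        6.76880411e+01, -1.02280798e+01]), 'qvel': array([-0.02609095,  0.08742407,  0.00794282, -0.01479574, -0.02583679,
        0.05219753]), 'tau': array([-6.95508716e-04, -4.40045106e+01, -1.76589704e+01,  6.31265296e-02,
        5.83059294e-02, -1.55590633e-04]), 'position': array([ 0.28164729, -0.55717313,  0.2435801 ]), 'tcp_rot': array([[-8.92565138e-01, -6.05393685e-04,  4.50918073e-01],
       [-4.50918312e-01,  2.05912627e-03, -8.92562847e-01],
       [-3.88145337e-04, -9.99997697e-01, -2.11088742e-03]]), 'force': array([-0.56026475,  0.78752262, -0.72450468]), 'moment': array([-0.0032994 , -0.01405132, -0.0042583 ]), 'opening': 1.001415800996278}
side cam [ 0.43843488 -0.49300859  0.6079216 ] [ 0.2   0.66 -0.72] 356.10230907400614
sample 0.82 [301.1 247.1]
sample 0.76 [232.8 186.3]
sample 0.74 [255.2 259.7]
sample 0.61 [282.  215.1]
sample 0.46 [267.3 178.1]
carrier 0.93 [253.3 336.8]
pocket 0.93 [218.4 114.2]
heater 0.87 [221.3 136.3]
rack 0.59 [241.9 220.7]
top cam [ 5.26184678e-01 -6.49894178e-06  8.92945895e-01] [ 0.08  0.04 -1.  ] 383.1543742454635
sample 0.67 [230.2 170.4]
sample 0.61 [282.2 169.5]
sample 0.56 [232.5 131.4]
sample 0.54 [319.8 207.6]
sample 0.51 [231.4 205.2]
carrier 0.76 [387.1 227.4]
pocket 0.91 [143.4 203.8]
heater 0.89 [152.8 208.6]
rack 0.64 [274.6 212. ]
```

```bash
python3 -c "
import cv2,numpy as np
a=cv2.imread('pics/side0.png');b=cv2.imread('pics/top0.png')
cv2.imwrite('pics/t.png',cv2.resize(b,(800,600),interpolation=2));cv2.imwrite('pics/s.png',cv2.resize(a,(800,600),interpolation=2))"
```

```text
(no output)
```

View pics/t.png

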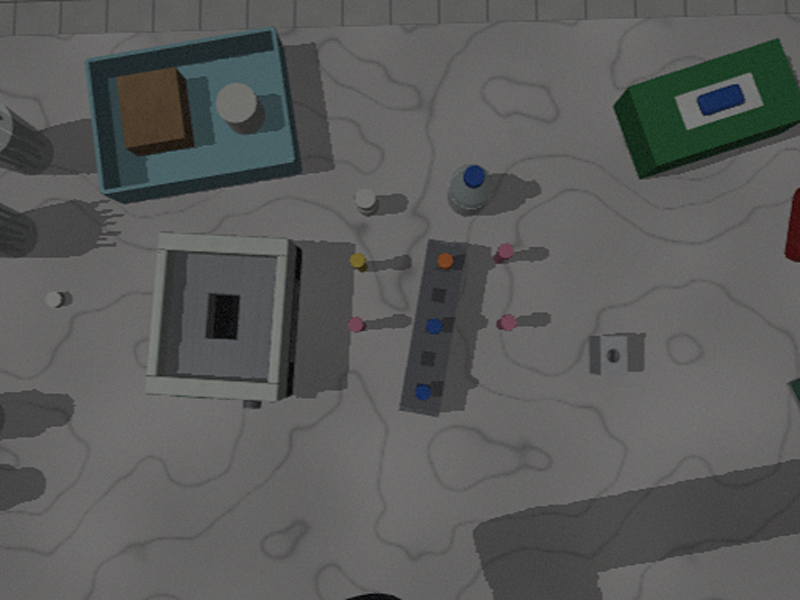

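View pics/s.png

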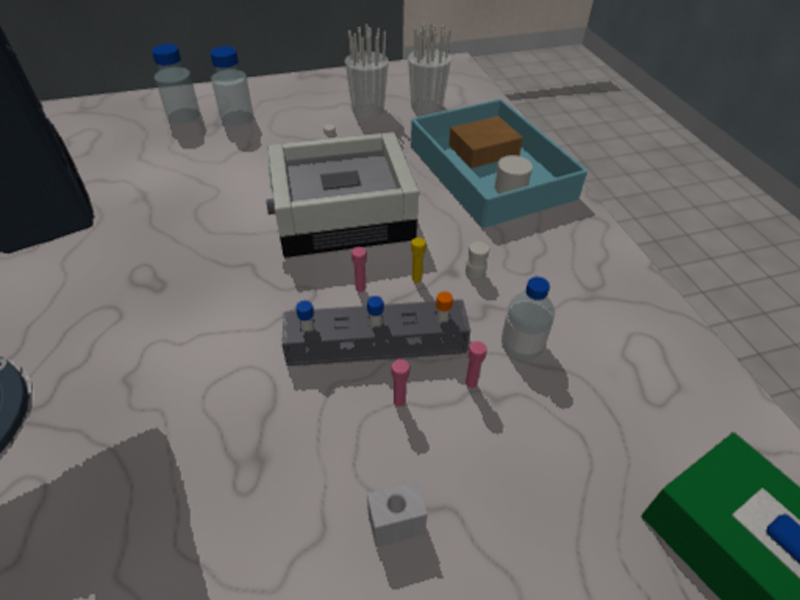

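The top view (800 px scale) shows these candidates:

| Item | Pixel |
|---|---|
| Orange cap in the rack (the sample) | (445,261) |
| Blue caps | (433,326), (423,392) |
| Pink | (505,252), (508,322), (356,324) |
| Yellow | (357,261) |
| Carrier | (613,355) |
| Pocket | (224,316) |
| Jar | (366,201) |
| Bottle | (468,188) |

In the side view the orange cap is at (445,300). I choose the orange one standing in the rack's hole. Next I'll measure and check it in a crop.

```bash
cat > h.py <<'E'
import cv2,numpy as np
def load(n,k=0): return dict(np.load(f"pics/{n}{k}.npz"))
def toz(c,p,z):
    p=np.asarray(p,float).reshape(-1,2);R=cv2.Rodrigues(c["rvec"])[0];o=-R.T@c["tvec"].ravel()
    d=np.c_[p,np.ones(len(p))]@np.linalg.inv(c["mtx"]).T@R
    return (o+d*((z-o[2])/d[:,2:]))
def proj(c,X): return cv2.projectPoints(np.asarray(X,float).reshape(-1,1,3),c["rvec"],c["tvec"],c["mtx"],None)[0].reshape(-1,2)
def tri(a,pa,b,pb):
    P=[c["mtx"]@np.c_[cv2.Rodrigues(c["rvec"])[0],c["tvec"].ravel()] for c in(a,b)]
    X=cv2.triangulatePoints(P[0],P[1],np.array(pa,float).reshape(2,1),np.array(pb,float).reshape(2,1)).ravel();return X[:3]/X[3]
E
python3 - <<'E'
from h import *
T=load("top");S=load("side")
hsv={n:cv2.cvtColor(c["image"],cv2.COLOR_BGR2HSV) for n,c in(("t",T),("s",S))}
def blobs(h,lo,hi,box=None):
    m=cv2.inRange(h,lo,hi)
    n,l,st,ce=cv2.connectedComponentsWithStats(m)
    return [(ce[i].round(1),st[i].tolist()) for i in range(1,n) if st[i][4]>12]
for k in hsv:
    print(k,"orange",blobs(hsv[k],(5,150,90),(17,255,255)))
    print(k,"blue",blobs(hsv[k],(105,130,60),(125,255,255)))
    print(k,"pink",blobs(hsv[k],(150,80,60),(179,255,255)), "yel",blobs(hsv[k],(20,130,80),(32,255,255)))
def crop(im,x,y,w,f): return cv2.resize(im[y:y+int(w*.75),x:x+w],(390,290),interpolation=cv2.INTER_CUBIC)
o=np.vstack([np.hstack([crop(T["image"],240,140,100,0),crop(T["image"],365,200,64,0)]),np.hstack([crop(T["image"],110,170,75,0),crop(S["image"],220,290,75,0)])])
cv2.imwrite("pics/c1.png",cv2.convertScaleAbs(o,alpha=1.5))
E
```

```text
t orange [(array([284.4, 166.3]), [280, 162, 10, 10, 72])]
t blue [(array([460.9,  63.2]), [447, 54, 29, 19, 345]), (array([303., 112.]), [297, 106, 13, 13, 134]), (array([277.3, 208.4]), [273, 204, 10, 10, 77]), (array([270.1, 250.9]), [266, 247, 10, 9, 73])]
t pink [(array([322. , 161.1]), [316, 156, 12, 12, 88]), (array([227.3, 207.2]), [223, 203, 10, 10, 74]), (array([324. , 206.2]), [318, 202, 12, 9, 86])] yel [(array([228.3, 166.2]), [224, 162, 10, 9, 66])]
s orange [(array([313.8,  87. ]), [312, 85, 5, 5, 13]), (array([283.9, 192.4]), [279, 187, 11, 12, 106])]
s blue [(array([105.2,  34.2]), [97, 28, 17, 14, 193]), (array([142.4,  35.6]), [134, 29, 17, 14, 192]), (array([343.7, 184.1]), [337, 177, 14, 15, 162]), (array([239.7, 195.4]), [235, 190, 11, 12, 108]), (array([194.6, 198.5]), [190, 193, 11, 12, 109]), (array([502.9, 341.6]), [491, 329, 21, 30, 375])]
s pink [(array([229.8, 170.5]), [225, 158, 10, 29, 211]), (array([303.6, 231.6]), [298, 218, 13, 30, 245]), (array([255.5, 243.1]), [250, 230, 12, 30, 260])] yel [(array([267. , 164.5]), [263, 152, 10, 29, 204])]
```

View pics/c1.png

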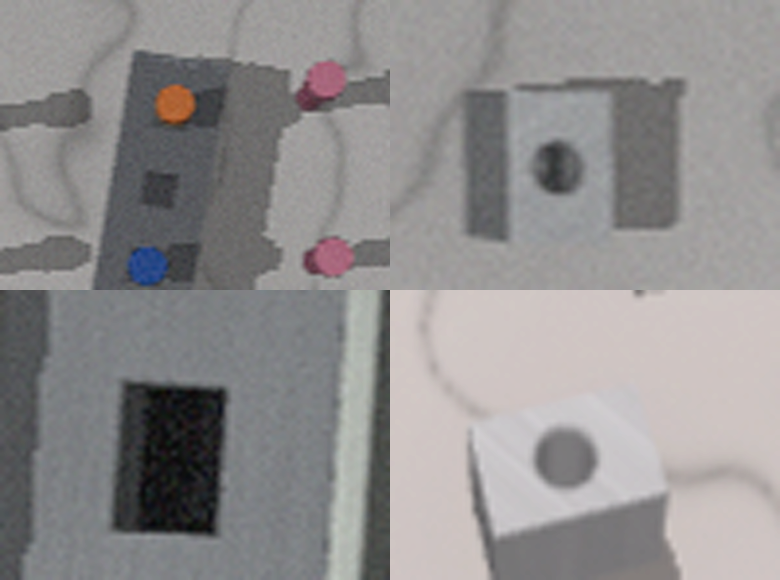

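The crops (pixels in the crop picture) confirm the orange cap in the rack's end hole at (175,104). The carrier's top face has corners at about (512,90) to (611,240). The pocket's corners are about (122,382) to (216,535).

Run:
```python
from h import *
T=load("top");S=load("side")
def un(p,ox,oy,x,y,w):
    p=np.array(p,float)-[ox,oy];return (p+.5)*[w/390,int(w*.75)/290]-.5+[x,y]
def rep(n,X):
    e=np.roll(X,-1,0)-X;c=X.mean(0)
    print(n,"c",c.round(4),"edges",(np.linalg.norm(e,axis=1)*1e3).round(1),"ang",np.degrees(np.arctan2(e[:,1],e[:,0])).round(1))
rep("car top",toz(T,un([(512,90),(610,89),(611,240),(508,240)],390,0,365,200,64),.055))
rep("car side",toz(S,un([(470,428),(635,388),(667,492),(500,537)],390,290,220,290,75),.055))
ht=un([(557,166)],390,0,365,200,64);hs=un([(567,458)],390,290,220,290,75)
print("hole",toz(T,ht,.055),toz(S,hs,.055),tri(T,ht,S,hs))
rep("pocket",toz(T,un([(122,382),(227,387),(216,535),(113,529)],0,290,110,170,75),.075))
for k,z,s in(("orange",.083,((284.4,166.3),(283.9,192.4))),("blue1",.083,((277.3,208.4),(239.7,195.4))),("blue2",.083,((270.1,250.9),(194.6,198.5)))):
    print(k,toz(T,s[0],.086),toz(S,s[1],.0795),tri(T,s[0],S,s[1]))
for k,a,b in(("pinkA",(322,161),(303.6,231.6)),("pinkB",(324,206),(255.5,243)),("pinkC",(227.3,207.2),(229.8,170.5)),("yel",(228.3,166.2),(267,164.5))): print(k,tri(T,a,S,b).round(3), toz(T,a,.08).round(3))
# heater rim corners in top (800 scale)
rep("rim",toz(T,np.array([(160,233),(300,238),(293,400),(147,392)])*.64,.1))
rep("rack",toz(T,np.array([(428,239),(467,243),(440,416),(401,410)])*.64,.05))
print("bottle",toz(T,(303,112),.12),"jar",toz(T,(234,128),.055))
```

```text
car top c [ 0.5105 -0.2687  0.055 ] edges [34.2 53.4 35.7 53.2] ang [-89.9 178.2  89.7  -3.5]
car side c [ 0.5098 -0.2695  0.055 ] edges [52.7 33.9 51.6 34.7] ang [ -1.6 -91.1 179.3  90.8]
hole [[ 0.50998597 -0.26757668  0.055     ]] [[ 0.509522   -0.26880893  0.055     ]] [ 0.50985784 -0.26811699  0.0532406 ]
pocket c [0.5681 0.2698 0.075 ] edges [44.4 61.9 43.4 61.5] ang [-93.4 176.4  86.2  -2.6]
orange [[ 0.64027781 -0.03754725  0.086     ]] [[ 0.63967968 -0.03799739  0.0795    ]] [ 0.6406193  -0.03770411  0.07905045]
blue1 [[ 0.55132795 -0.0213762   0.086     ]] [[ 0.55114986 -0.02205708  0.0795    ]] [ 0.55142479 -0.02153928  0.07889203]
blue2 [[ 0.4629356  -0.00523867  0.086     ]] [[ 0.46254359 -0.00620947  0.0795    ]] [ 0.46246139 -0.00530271  0.07854443]
pinkA [ 0.655 -0.122  0.05 ] [[ 0.651 -0.118  0.08 ]]
pinkB [ 0.556 -0.124  0.053] [[ 0.556 -0.12   0.08 ]]
pinkC [0.556 0.088 0.046] [[0.555 0.085 0.08 ]]
yel [0.646 0.086 0.045] [[0.643 0.082 0.08 ]]
rim c [0.5678 0.2581 0.1   ] edges [192.3 216.4 196.7 214.9] ang [-92.9 177.8  86.7  -3.4]
rack c [ 0.5518 -0.0235  0.05  ] edges [ 55.5 245.5  54.7 243.5] ang [-96.8 170.3  81.1  -9.6]
bottle [[ 0.746998   -0.07556759  0.12      ]] jar [[0.73218909 0.07175744 0.055     ]]
```

Call:
arm_command:
  translation:
    - [-1,0,-0.54]
    - [-1,0,-0.54]
    - [-1,0,-0.54]
    - [-1,0,-0.54]
  rotation:
    - [0,0.463,0]
    - [0,0.463,0]
    - [0,0.463,0]
    - [0,0.463,0]
  grip: [0,0,0,0]

```text
time_s: 1.0
position: [0.3347, -0.4819, 0.2448]
tcp_rot: [[-1.0, 0.0, -0.018], [0.018, -0.0, -1.0], [-0.0, -1.0, 0.0]]
force: [-0.5, -1.2, 0.1]
opening: 0.722
```

Call:
arm_command:
  translation:
    - [-1,0,-1]
    - [-1,0,-1]
    - [-1,0,-1]
  rotation:
    - [0,0,0]
    - [0,0,0]
    - [0,0,0]
  grip: [0,0,0]

```text
time_s: 1.3
position: [0.4175, -0.401, 0.2446]
tcp_rot: [[-1.0, 0.001, -0.014], [0.014, 0.002, -1.0], [-0.001, -1.0, -0.002]]
force: [0.3, -0.3, 0.4]
opening: 0.521
```

Call:
arm_command:
  translation:
    - [-1,0,-1]
    - [-1,0,-1]
    - [-1,0,-1]
  rotation:
    - [0,0,0]
    - [0,0,0]
    - [0,0,0]
  grip: [0,0,0]

```text
time_s: 1.6
position: [0.499, -0.3229, 0.2447]
tcp_rot: [[-1.0, 0.001, -0.013], [0.013, 0.001, -1.0], [-0.001, -1.0, -0.001]]
force: [-0.3, -0.6, 0.1]
opening: 0.499
```

Call:
arm_command:
  translation:
    - [-1,0,-1]
    - [-1,0,-1]
    - [-1,0,-1]
  rotation:
    - [0,0,0]
    - [0,0,0]
    - [0,0,0]
  grip: [0,0,0]

```text
time_s: 1.9
position: [0.5804, -0.2447, 0.2446]
tcp_rot: [[-1.0, 0.002, -0.013], [0.013, 0.0, -1.0], [-0.002, -1.0, -0.0]]
force: [0.2, -0.2, 0.3]
opening: 0.503
```

Call:
arm_command:
  translation:
    - [-0.8,0,-1]
    - [-0.8,0,-1]
    - [-0.8,0,-1]
  rotation:
    - [0,0,0]
    - [0,0,0]
    - [0,0,0]
  grip: [0,0,0]

```text
time_s: 2.2
position: [0.6458, -0.1648, 0.2445]
tcp_rot: [[-1.0, 0.002, -0.012], [0.012, 0.001, -1.0], [-0.002, -1.0, -0.001]]
force: [-0.8, -0.5, 0.1]
opening: 0.496
```

Call:
arm_command:
  translation:
    - [0,0,-1]
    - [0,0,-1]
    - [0,0,-1]
    - [0,0,-1]
  rotation:
    - [0,0,0]
    - [0,0,0]
    - [0,0,0]
    - [0,0,0]
  grip: [0,0,0,0]

```text
time_s: 2.6
position: [0.6441, -0.0896, 0.2446]
tcp_rot: [[-1.0, -0.0, -0.017], [0.017, -0.002, -1.0], [0.0, -1.0, 0.002]]
force: [0.4, 0.1, 0.0]
opening: 0.502
```

Call:
arm_command:
  translation:
    - [0.06,0,-0.65]
    - [0.06,0.4,-0.65]
    - [0.06,0.4,-0.65]
    - [0.06,0.4,-0.65]
  rotation:
    - [0,0,0]
    - [0,0,0]
    - [0,0,0]
    - [0,0,0]
  grip: [0,0,0,0]

```text
time_s: 3.0
position: [0.6404, -0.0385, 0.2122]
tcp_rot: [[-1.0, -0.001, -0.019], [0.019, -0.001, -1.0], [0.001, -1.0, 0.001]]
force: [0.4, 0.3, 0.7]
opening: 0.499
```

Call:
arm_command:
  translation:
    - [0,0.6,0]
    - [0,0.85,0]
    - [0,0.85,0]
    - [0,0.85,0]
  rotation:
    - [0,0,0]
    - [0,0,0]
    - [0,0,0]
    - [0,0,0]
  grip: [0,0,0,0]

```text
time_s: 3.4
position: [0.6418, -0.0381, 0.1457]
tcp_rot: [[-1.0, 0.002, -0.019], [0.019, -0.001, -1.0], [-0.002, -1.0, 0.001]]
force: [0.8, 0.1, 0.3]
opening: 0.495
```

Run:
```python
from rig import bot,eyes
import cv2,numpy as np
s=bot.read_state();print(s["position"],s["joint_positions"].round(1))
o=[]
for n,(x,y,w) in (("top",(235,130,100)),("side",(230,120,120))):
    c=eyes.capture(n);np.savez(f"pics/{n}1.npz",**c)
    o.append(cv2.resize(c["image"][y:y+int(w*.75),x:x+w],(400,300),interpolation=2))
cv2.imwrite("pics/g1.png",cv2.convertScaleAbs(np.hstack(o),alpha=1.5))
```

```text
[ 0.64183366 -0.03810757  0.1457487 ] [-13.3  38.2  84.3  -0.   57.3  77.8]
```

View pics/g1.png

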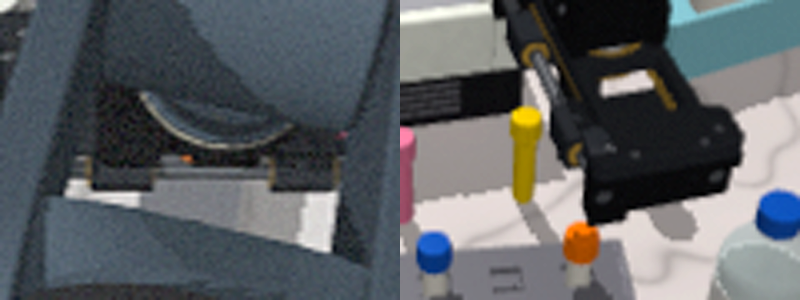

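Side crop: the gripper hangs straight above the orange cap (580,242), and the blue cap at (435,252) is well clear. I'll descend.

Call:
arm_command:
  translation:
    - [0.015,0.3,0]
    - [0.015,0.55,0]
    - [0.015,0.8,0]
    - [0.015,0.8,0]
    - [0.015,0.8,0]
  rotation:
    - [0,0,0]
    - [0,0,0]
    - [0,0,0]
    - [0,0,0]
    - [0,0,0]
  grip: [0,0,0,0,0]

```text
time_s: 4.0
position: [0.6405, -0.0367, 0.082]
tcp_rot: [[-1.0, 0.002, -0.017], [0.017, -0.001, -1.0], [-0.002, -1.0, 0.001]]
force: [-1.2, -0.2, -0.2]
opening: 0.499
```

Call:
arm_command:
  translation:
    - [0,0,0]
    - [0,0,0]
    - [0,0,0]
    - [0,0,0]
    - [0,0,0]
  rotation:
    - [0,0,0]
    - [0,0,0]
    - [0,0,0]
    - [0,0,0]
    - [0,0,0]
  grip: [1,1,1,1,1]

```text
time_s: 4.5
position: [0.6399, -0.0365, 0.0812]
tcp_rot: [[-1.0, 0.001, -0.017], [0.017, -0.0, -1.0], [-0.001, -1.0, 0.0]]
force: [0.6, -0.4, 2.3]
opening: 0.232
```

Call:
arm_command:
  translation:
    - [0,0,0]
    - [0,0,0]
    - [0,0,0]
    - [0,0,0]
  rotation:
    - [0,0,0]
    - [0,0,0]
    - [0,0,0]
    - [0,0,0]
  grip: [1,1,1,1]

```text
time_s: 4.9
position: [0.64, -0.0365, 0.0812]
tcp_rot: [[-1.0, 0.001, -0.017], [0.017, -0.0, -1.0], [-0.001, -1.0, 0.0]]
force: [0.8, 0.9, 5.4]
opening: 0.23
```

Call:
arm_command:
  translation:
    - [0,-0.2,0]
    - [0,-0.45,0]
    - [0,-0.75,0]
    - [0,-1,0]
    - [0,-1,0]
  rotation:
    - [0,0,0]
    - [0,0,0]
    - [0,0,0]
    - [0,0,0]
    - [0,0,0]
  grip: [1,1,1,1,1]

```text
time_s: 5.4
position: [0.6413, -0.0367, 0.1639]
tcp_rot: [[-1.0, 0.006, -0.017], [0.017, -0.001, -1.0], [-0.006, -1.0, 0.001]]
force: [-0.3, 0.6, 0.9]
opening: 0.223
```

Call:
arm_command:
  translation:
    - [0,-0.3,0]
    - [0,-0.55,0]
    - [0,-0.55,0]
  rotation:
    - [0,0,0]
    - [0,0,0]
    - [0,0,0]
  grip: [1,1,1]

```text
time_s: 5.7
position: [0.6407, -0.0365, 0.2064]
tcp_rot: [[-1.0, 0.004, -0.017], [0.017, -0.001, -1.0], [-0.004, -1.0, 0.001]]
force: [-0.0, -0.1, -0.9]
opening: 0.228
```

Call:
arm_command:
  translation:
    - [0.2,0,0.33]
    - [0.4,0,0.66]
    - [0.6,0,1]
    - [0.6,0,1]
  rotation:
    - [0,0,0]
    - [0,0,0]
    - [0,0,0]
    - [0,0,0]
  grip: [1,1,1,1]

```text
time_s: 6.1
position: [0.5872, -0.1179, 0.2025]
tcp_rot: [[-1.0, -0.005, -0.021], [0.021, 0.001, -1.0], [0.005, -1.0, -0.0]]
force: [0.3, -0.7, 0.4]
opening: 0.224
```

Call:
arm_command:
  translation:
    - [0.2,0,0.33]
    - [0.4,0,0.66]
    - [0.6,0,1]
    - [0.6,0,1]
  rotation:
    - [0,0,0]
    - [0,0,0]
    - [0,0,0]
    - [0,0,0]
  grip: [1,1,1,1]

```text
time_s: 6.5
position: [0.5389, -0.1966, 0.2031]
tcp_rot: [[-1.0, -0.003, -0.021], [0.021, 0.001, -1.0], [0.003, -1.0, -0.001]]
force: [0.4, -0.2, -0.6]
opening: 0.227
```

Call:
arm_command:
  translation:
    - [0.2,0,0.33]
    - [0.37,0,0.66]
    - [0.37,0,0.9]
    - [0.37,0,0.9]
    - [0.37,0,0.9]
  rotation:
    - [0,0,0]
    - [0,0,0]
    - [0,0,0]
    - [0,0,0]
    - [0,0,0]
  grip: [1,1,1,1,1]

```text
time_s: 7.0
position: [0.5106, -0.2656, 0.204]
tcp_rot: [[-1.0, 0.0, -0.017], [0.017, 0.001, -1.0], [0.0, -1.0, -0.001]]
force: [0.6, 0.7, 0.2]
opening: 0.228
```

Run:
```python
from rig import bot,eyes
from h import *
s=bot.read_state();print(s["position"],s["tcp_rot"].round(4).tolist(),s["force"],s["opening"])
o=[]
for n,(x,y,w) in (("top",(350,180,90)),("side",(200,200,180))):
    c=eyes.capture(n);np.savez(f"pics/{n}2.npz",**c)
    o.append(cv2.resize(c["image"][y:y+int(w*.75),x:x+w],(400,300),interpolation=2))
    m=cv2.inRange(cv2.cvtColor(c["image"],cv2.COLOR_BGR2HSV),(5,150,90),(17,255,255))
    k,l,st,ce=cv2.connectedComponentsWithStats(m);print(n,[(ce[i].round(1),st[i].tolist()) for i in range(1,k) if st[i][4]>12])
cv2.imwrite("pics/g2.png",cv2.convertScaleAbs(np.hstack(o),alpha=1.5))
```

```text
[ 0.51059241 -0.2655828   0.20401795] [[-0.9998, 0.0, -0.0175], [0.0175, 0.0013, -0.9998], [0.0, -1.0, -0.0013]] [0.56872659 0.66007918 0.19149835] 0.22824140303696544
top []
side []
```

View pics/g2.png

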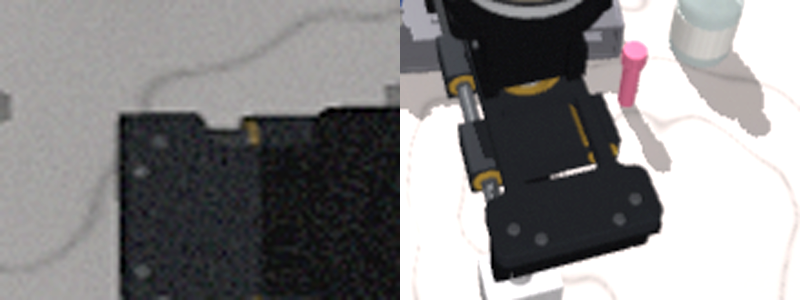

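Top and side crops: the gripper is over the carrier, whose top edge shows at about (520,285) in the side crop, and it hides the tube. So I'll insert on the arm's own pose readings and the force.

Call:
arm_command:
  translation:
    - [0.008,0.3,0.033]
    - [0.008,0.6,0.033]
    - [0.008,0.86,0.033]
    - [0.008,0.86,0.033]
    - [0.008,0.86,0.033]
  rotation:
    - [0,0,0]
    - [0,0,0]
    - [0,0,0]
    - [0,0,0]
    - [0,0,0]
  grip: [1,1,1,1,1]

```text
time_s: 7.6
position: [0.5096, -0.2679, 0.1358]
tcp_rot: [[-1.0, -0.0, -0.016], [0.016, 0.001, -1.0], [0.0, -1.0, -0.001]]
force: [0.9, -0.2, -0.6]
opening: 0.231
```

Call:
arm_command:
  translation:
    - [0,0,0]
    - [0,0,0]
  rotation:
    - [0,0,0]
    - [0,0,0]
  grip: [1,1]

```text
time_s: 7.8
position: [0.5101, -0.2691, 0.1371]
tcp_rot: [[-1.0, 0.002, -0.017], [0.017, -0.002, -1.0], [-0.002, -1.0, 0.002]]
force: [0.6, -0.9, -0.8]
opening: 0.221
```

Run:
```python
from rig import bot,eyes
from h import *
s=bot.read_state();print(s["position"],s["force"])
c=eyes.capture("side");np.savez("pics/side3.npz",**c)
x,y,w=215,265,120
cv2.imwrite("pics/g3.png",cv2.convertScaleAbs(cv2.resize(c["image"][y:y+90,x:x+w],(640,480),interpolation=2),alpha=1.2))
print(((proj(c,[[.5099,-.2682,.055],[.5099,-.2682,.062]])-[x,y])*640/w).round())
```

```text
[ 0.51008088 -0.26910766  0.13709642] [ 0.60244081 -0.8708759  -0.78984444]
[[207. 302.]
 [207. 292.]]
```

View pics/g3.png

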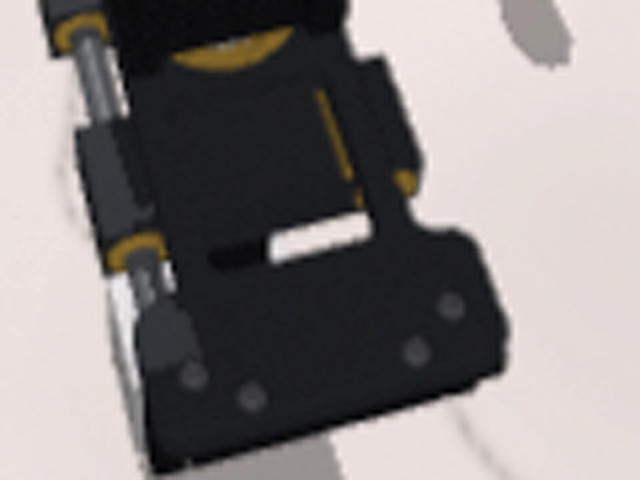

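The carrier and tube are hidden by the gripper, so I'll insert in small steps with force checks.

Call:
arm_command:
  translation:
    - [0,0.05,0]
    - [0,0.1,0]
    - [0,0.15,0]
    - [0,0.15,0]
  rotation:
    - [0,0,0]
    - [0,0,0]
    - [0,0,0]
    - [0,0,0]
  grip: [1,1,1,1]

```text
time_s: 8.25
position: [0.5087, -0.2685, 0.1229]
tcp_rot: [[-1.0, -0.001, -0.017], [0.017, 0.001, -1.0], [0.001, -1.0, -0.001]]
force: [-0.3, 0.2, -1.2]
opening: 0.229
```

Call:
arm_command:
  translation:
    - [0,0.03,0]
    - [0,0.06,0]
    - [0,0.06,0]
  rotation:
    - [0,0,0]
    - [0,0,0]
    - [0,0,0]
  grip: [1,1,1]

```text
time_s: 8.55
position: [0.509, -0.2686, 0.1185]
tcp_rot: [[-1.0, -0.001, -0.017], [0.017, 0.0, -1.0], [0.001, -1.0, -0.0]]
force: [-1.0, 0.6, -0.7]
opening: 0.229
```

No contact force with the tube's foot about 9 mm below the top face, so it is in the hole. I'll continue.

Call:
arm_command:
  translation:
    - [0,0.08,0]
    - [0,0.16,0]
    - [0,0.24,0]
    - [0,0.24,0]
  rotation:
    - [0,0,0]
    - [0,0,0]
    - [0,0,0]
    - [0,0,0]
  grip: [1,1,1,1]

```text
time_s: 8.95
position: [0.5086, -0.2684, 0.0985]
tcp_rot: [[-1.0, -0.002, -0.017], [0.017, 0.001, -1.0], [0.002, -1.0, -0.001]]
force: [-0.3, 0.7, -0.0]
opening: 0.227
```

Call:
arm_command:
  translation:
    - [0,0.06,0]
    - [0,0.12,0]
    - [0,0.17,0]
    - [0,0.17,0]
  rotation:
    - [0,0,0]
    - [0,0,0]
    - [0,0,0]
    - [0,0,0]
  grip: [1,1,1,1]

```text
time_s: 9.35
position: [0.509, -0.2687, 0.0855]
tcp_rot: [[-1.0, -0.001, -0.017], [0.017, 0.0, -1.0], [0.001, -1.0, -0.0]]
force: [0.3, 0.8, -1.3]
opening: 0.227
```

Call:
arm_command:
  translation:
    - [0,0.02,0]
    - [0,0.02,0]
    - [0,0.02,0]
  rotation:
    - [0,0,0]
    - [0,0,0]
    - [0,0,0]
  grip: [1,1,1]

```text
time_s: 9.65
position: [0.5092, -0.2687, 0.0846]
tcp_rot: [[-1.0, -0.0, -0.017], [0.017, 0.0, -1.0], [0.0, -1.0, -0.0]]
force: [0.2, 1.3, -1.6]
opening: 0.227
```

Call:
arm_command:
  translation:
    - [0,0.015,0]
    - [0,0.015,0]
    - [0,0.015,0]
  rotation:
    - [0,0,0]
    - [0,0,0]
    - [0,0,0]
  grip: [1,1,1]

```text
time_s: 9.95
position: [0.5092, -0.2688, 0.0834]
tcp_rot: [[-1.0, 0.0, -0.017], [0.017, -0.0, -1.0], [-0.0, -1.0, 0.0]]
force: [0.9, 1.3, -0.5]
opening: 0.229
```

Call:
arm_command:
  translation:
    - [0,0.015,0]
    - [0,0.015,0]
    - [0,0.015,0]
  rotation:
    - [0,0,0]
    - [0,0,0]
    - [0,0,0]
  grip: [1,1,1]

```text
time_s: 10.25
position: [0.5098, -0.269, 0.0831]
tcp_rot: [[-1.0, 0.001, -0.017], [0.017, -0.001, -1.0], [-0.001, -1.0, 0.001]]
force: [-0.5, 1.3, 5.3]
opening: 0.229
```

Contact came at TCP z 0.083, as predicted for home. I'll release, back off and look.

Call:
arm_command:
  translation:
    - [0,0,0]
    - [0,0,0]
    - [0,0,0]
    - [0,0,0]
    - [0,0,0]
  rotation:
    - [0,0,0]
    - [0,0,0]
    - [0,0,0]
    - [0,0,0]
    - [0,0,0]
  grip: [-1,-1,-1,-1,-1]

```text
time_s: 10.75
position: [0.5091, -0.2688, 0.082]
tcp_rot: [[-1.0, -0.0, -0.017], [0.017, 0.0, -1.0], [0.0, -1.0, -0.0]]
force: [-0.7, -0.3, 0.6]
opening: 0.597
```

Call:
arm_command:
  translation:
    - [0,0,0]
    - [0,0,0]
    - [0,0,0]
    - [0,-0.3,0]
    - [0,-0.5,0]
  rotation:
    - [0,0,0]
    - [0,0,0]
    - [0,0,0]
    - [0,0,0]
    - [0,0,0]
  grip: [-1,-1,-1,-1,-1]

```text
time_s: 11.25
position: [0.5092, -0.2688, 0.1227]
tcp_rot: [[-1.0, -0.0, -0.017], [0.017, 0.0, -1.0], [0.0, -1.0, -0.0]]
force: [1.5, -0.5, 0.9]
opening: 0.981
```

Call:
arm_command:
  translation:
    - [0,-0.5,0]
    - [0,-1,0]
    - [0,-1,-0.5]
    - [0,-1,-1]
    - [0,-1,-1]
  rotation:
    - [0,0,0]
    - [0,0,0]
    - [0,0,0]
    - [0,0,0]
    - [0,0,0]
  grip: [-1,-1,-1,-1,-1]

```text
time_s: 11.75
position: [0.5091, -0.184, 0.2023]
tcp_rot: [[-1.0, -0.003, -0.013], [0.013, 0.003, -1.0], [0.003, -1.0, -0.003]]
force: [-1.1, 0.4, -0.1]
opening: 0.999
```

Run:
```python
from rig import bot,eyes
from h import *
s=bot.read_state();print(s["position"],s["force"])
o=[]
for n,(x,y,w) in (("top",(345,180,80)),("side",(210,280,80))):
    c=eyes.capture(n);np.savez(f"pics/{n}4.npz",**c)
    o.append(cv2.resize(c["image"][y:y+80,x:x+w],(400,400),interpolation=2))
    m=cv2.inRange(cv2.cvtColor(c["image"],cv2.COLOR_BGR2HSV),(5,150,90),(17,255,255))
    k,l,st,ce=cv2.connectedComponentsWithStats(m)
    for i in range(1,k):
        if st[i][4]>12: print(n,ce[i].round(1),st[i].tolist(),"z.081",toz(c,ce[i],.081),"z.088",toz(c,ce[i],.088))
cv2.imwrite("pics/g4.png",cv2.convertScaleAbs(np.hstack(o),alpha=1.2))
```

```text
[ 0.50905575 -0.18398834  0.20234768] [-1.0572601   0.40125073 -0.13093044]
side [253.8 315. ] [247, 307, 14, 17, 188] z.081 [[ 0.50947482 -0.26887056  0.081     ]] z.088 [[ 0.50853108 -0.27184817  0.088     ]]
```

View pics/g4.png

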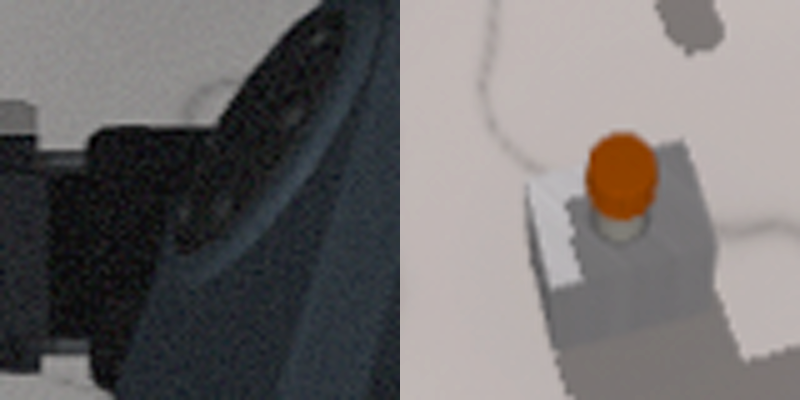

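Side crop: the orange tube stands upright and home in the carrier, with the cap at (621,175) in the crop; it measures as cap mid-height 0.081 at (0.5095,-0.2689). The carrier's corners have not moved. Next is the carrier grasp, across its 36 mm side and high up, so the palm clears the cap.

Call:
arm_command:
  translation:
    - [0,0,0.5]
    - [0,0,1]
    - [0,0,1]
    - [0,0,1]
  rotation:
    - [0,0,0]
    - [0,0,0]
    - [0,0,0]
    - [0,0,0]
  grip: [-1,-1,-1,-1]

```text
time_s: 12.25
position: [0.5089, -0.2708, 0.2017]
tcp_rot: [[-1.0, -0.0, -0.02], [0.02, 0.0, -1.0], [0.0, -1.0, -0.0]]
force: [0.1, 0.5, -1.4]
opening: 1.002
```

Call:
arm_command:
  translation:
    - [0,0.3,0]
    - [0,0.6,0]
    - [0,0.6,0]
    - [0,0.6,0]
  rotation:
    - [0,0,0]
    - [0,0,0]
    - [0,0,0]
    - [0,0,0]
  grip: [-1,-1,-1,-1]

```text
time_s: 12.65
position: [0.509, -0.2681, 0.154]
tcp_rot: [[-1.0, -0.001, -0.017], [0.017, 0.001, -1.0], [0.001, -1.0, -0.001]]
force: [0.2, -0.1, 0.6]
opening: 1.0
```

Down 0.105 to TCP z 0.049.

Call:
arm_command:
  translation:
    - [-0.005,0.25,0.01]
    - [-0.005,0.5,0.01]
    - [-0.005,0.75,0.01]
    - [-0.005,0.75,0.01]
  rotation:
    - [0,0,0]
    - [0,0,0]
    - [0,0,0]
    - [0,0,0]
  grip: [-1,-1,-1,-1]

```text
time_s: 13.05
position: [0.509, -0.2688, 0.0933]
tcp_rot: [[-1.0, -0.002, -0.017], [0.017, 0.002, -1.0], [0.002, -1.0, -0.002]]
force: [0.3, 0.6, 0.5]
opening: 0.999
```

Call:
arm_command:
  translation:
    - [0,0.2,0]
    - [0,0.4,0]
    - [0,0.56,0]
    - [0,0.56,0]
    - [0,0.56,0]
  rotation:
    - [0,0,0]
    - [0,0,0]
    - [0,0,0]
    - [0,0,0]
    - [0,0,0]
  grip: [-1,-1,-1,-1,-1]

```text
time_s: 13.55
position: [0.5101, -0.2698, 0.0501]
tcp_rot: [[-1.0, 0.001, -0.017], [0.017, -0.001, -1.0], [-0.001, -1.0, 0.001]]
force: [0.3, 0.1, 0.4]
opening: 1.001
```

Call:
arm_command:
  translation:
    - [0,0,0]
    - [0,0,0]
    - [0,0,0]
    - [0,0,0]
    - [0,0,0]
  rotation:
    - [0,0,0]
    - [0,0,0]
    - [0,0,0]
    - [0,0,0]
    - [0,0,0]
  grip: [1,1,1,1,1]

```text
time_s: 14.05
position: [0.5096, -0.2696, 0.0495]
tcp_rot: [[-1.0, 0.0, -0.017], [0.017, -0.0, -1.0], [-0.0, -1.0, 0.0]]
force: [-0.3, -0.5, 1.0]
opening: 0.634
```

Call:
arm_command:
  translation:
    - [0,0,0]
    - [0,0,0]
    - [0,0,0]
    - [0,0,0]
    - [0,0,0]
  rotation:
    - [0,0,0]
    - [0,0,0]
    - [0,0,0]
    - [0,0,0]
    - [0,0,0]
  grip: [1,1,1,1,1]

```text
time_s: 14.55
position: [0.5095, -0.2694, 0.0493]
tcp_rot: [[-1.0, -0.0, -0.017], [0.017, 0.0, -1.0], [0.0, -1.0, -0.0]]
force: [-0.0, -0.2, 1.5]
opening: 0.413
```

Call:
arm_command:
  translation:
    - [0,0,0]
    - [0,0,0]
    - [0,0,0]
  rotation:
    - [0,0,0]
    - [0,0,0]
    - [0,0,0]
  grip: [1,1,1]

```text
time_s: 14.85
position: [0.5095, -0.2694, 0.0493]
tcp_rot: [[-1.0, -0.0, -0.017], [0.017, 0.0, -1.0], [0.0, -1.0, -0.0]]
force: [-0.4, 1.7, 1.1]
opening: 0.41
```

Call:
arm_command:
  translation:
    - [0,-0.15,0]
    - [0,-0.4,0]
    - [0,-0.7,0]
    - [0,-1,0]
    - [0,-1,0]
  rotation:
    - [0,0,0]
    - [0,0,0]
    - [0,0,0]
    - [0,0,0]
    - [0,0,0]
  grip: [1,1,1,1,1]

```text
time_s: 15.35
position: [0.5115, -0.2713, 0.1327]
tcp_rot: [[-1.0, 0.006, -0.017], [0.017, -0.005, -1.0], [-0.006, -1.0, 0.005]]
force: [1.1, -0.8, -3.4]
opening: 0.413
```

Call:
arm_command:
  translation:
    - [0,-0.3,0]
    - [0,-0.6,0]
    - [0,-0.8,0]
    - [0,-0.8,0]
    - [0,-0.8,0]
  rotation:
    - [0,0,0]
    - [0,0,0]
    - [0,0,0]
    - [0,0,0]
    - [0,0,0]
  grip: [1,1,1,1,1]

```text
time_s: 15.85
position: [0.509, -0.2692, 0.1923]
tcp_rot: [[-1.0, -0.001, -0.017], [0.017, 0.001, -1.0], [0.001, -1.0, -0.001]]
force: [-0.2, 1.2, -4.1]
opening: 0.41
```

Run:
```python
from rig import bot,eyes
from h import *
s=bot.read_state();print(s["position"],s["force"],s["opening"])
c=eyes.capture("side");np.savez("pics/side5.npz",**c)
cv2.imwrite("pics/g5.png",cv2.resize(c["image"][200:380,130:370],(640,480),interpolation=2))
```

```text
[ 0.50899405 -0.26923094  0.19232872] [-0.16167136  1.16740278 -4.06741244] 0.4098348490760151
```

View pics/g5.png

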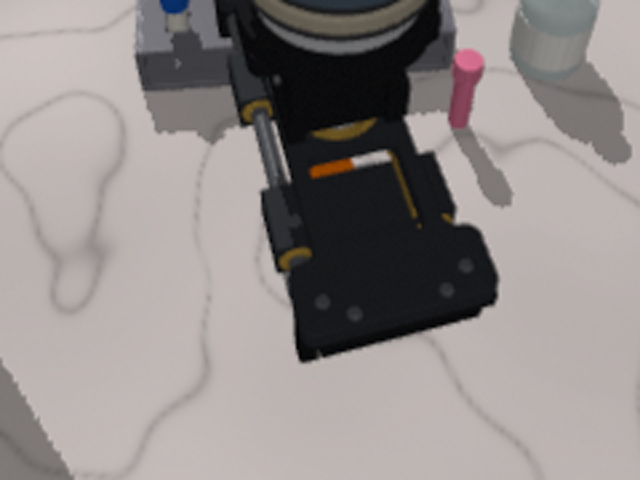

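The side crop shows the carrier held and off the bench, hidden behind the finger, with the orange cap visible through the gripper at (330,170). The load reads about 3–4 N. I'll carry it over high.

Call:
arm_command:
  translation:
    - [-0.02,0,-0.2]
    - [-0.04,0,-0.45]
    - [-0.07,0,-0.75]
    - [-0.09,0,-1]
  rotation:
    - [0,0,0]
    - [0,0,0]
    - [0,0,0]
    - [0,0,0]
  grip: [1,1,1,1]

```text
time_s: 16.3
position: [0.5172, -0.1871, 0.1919]
tcp_rot: [[-1.0, -0.003, -0.017], [0.017, 0.003, -1.0], [0.003, -1.0, -0.002]]
force: [-0.2, -0.2, -3.7]
opening: 0.414
```

Call:
arm_command:
  translation:
    - [-0.03,0,-0.33]
    - [-0.06,0,-0.66]
    - [-0.09,0,-1]
  rotation:
    - [0,0,0]
    - [0,0,0]
    - [0,0,0]
  grip: [1,1,1]

```text
time_s: 16.6
position: [0.5258, -0.1075, 0.1921]
tcp_rot: [[-1.0, -0.003, -0.017], [0.017, 0.002, -1.0], [0.003, -1.0, -0.002]]
force: [0.8, -0.7, -2.6]
opening: 0.412
```

Call:
arm_command:
  translation:
    - [-0.03,0,-0.33]
    - [-0.06,0,-0.66]
    - [-0.09,0,-1]
  rotation:
    - [0,0,0]
    - [0,0,0]
    - [0,0,0]
  grip: [1,1,1]

```text
time_s: 16.9
position: [0.5342, -0.0277, 0.1921]
tcp_rot: [[-1.0, -0.003, -0.017], [0.017, 0.001, -1.0], [0.003, -1.0, -0.001]]
force: [0.0, 0.5, -2.9]
opening: 0.409
```

Call:
arm_command:
  translation:
    - [-0.03,0,-0.33]
    - [-0.06,0,-0.66]
    - [-0.09,0,-1]
  rotation:
    - [0,0,0]
    - [0,0,0]
    - [0,0,0]
  grip: [1,1,1]

```text
time_s: 17.2
position: [0.5425, 0.052, 0.1921]
tcp_rot: [[-1.0, -0.003, -0.017], [0.017, 0.001, -1.0], [0.003, -1.0, -0.001]]
force: [0.5, -0.0, -3.2]
opening: 0.413
```

Call:
arm_command:
  translation:
    - [-0.03,0,-0.33]
    - [-0.06,0,-0.66]
    - [-0.09,0,-1]
  rotation:
    - [0,0,0]
    - [0,0,0]
    - [0,0,0]
  grip: [1,1,1]

```text
time_s: 17.5
position: [0.5509, 0.1317, 0.192]
tcp_rot: [[-1.0, -0.003, -0.017], [0.017, 0.0, -1.0], [0.003, -1.0, -0.0]]
force: [0.7, -0.4, -2.9]
opening: 0.412
```

Call:
arm_command:
  translation:
    - [-0.03,0,-0.33]
    - [-0.06,0,-0.66]
    - [-0.09,0,-1]
    - [-0.09,0,-1]
  rotation:
    - [0,0,0]
    - [0,0,0]
    - [0,0,0]
    - [0,0,0]
  grip: [1,1,1,1]

```text
time_s: 17.9
position: [0.5597, 0.2136, 0.192]
tcp_rot: [[-1.0, -0.002, -0.013], [0.013, 0.002, -1.0], [0.002, -1.0, -0.002]]
force: [-0.6, -0.3, -3.4]
opening: 0.414
```

Call:
arm_command:
  translation:
    - [0,0,0]
    - [0,0,0]
    - [0,0,0]
  rotation:
    - [0,0,0]
    - [0,0,0]
    - [0,0,0]
  grip: [1,1,1]

```text
time_s: 18.2
position: [0.5605, 0.2089, 0.1929]
tcp_rot: [[-1.0, -0.001, -0.018], [0.018, -0.0, -1.0], [0.001, -1.0, 0.0]]
force: [0.6, 0.1, -3.6]
opening: 0.409
```

Call:
arm_command:
  translation:
    - [-0.03,0,-0.25]
    - [-0.06,0,-0.5]
    - [-0.08,0,-0.76]
    - [-0.08,0,-0.76]
    - [-0.08,0,-0.76]
  rotation:
    - [0,0.01,0]
    - [0,0.02,0]
    - [0,0.038,0]
    - [0,0.038,0]
    - [0,0.038,0]
  grip: [1,1,1,1,1]

```text
time_s: 18.7
position: [0.5682, 0.2696, 0.1931]
tcp_rot: [[-0.998, -0.001, -0.057], [0.057, -0.001, -0.998], [0.001, -1.0, 0.001]]
force: [-0.3, 0.6, -3.1]
opening: 0.409
```

Run:
```python
from rig import bot,eyes
from h import *
from scipy.optimize import minimize
s=bot.read_state();print(s["position"],s["tcp_rot"].round(4).tolist())
# pocket pose: maximise edge strength (inside darker than outside) along the mouth rectangle, both cameras
def rect(p,g):
    c,sn=np.cos(p[2]),np.sin(p[2]);a,b=.031+g,.022+g;t=np.linspace(-.9,.9,30)
    q=np.concatenate([np.c_[t*a,0*t+b],np.c_[t*a,0*t-b],np.c_[0*t+a,t*b],np.c_[0*t-a,t*b]])
    return np.c_[q@np.array([[c,sn],[-sn,c]])+p[:2],0*q[:,0]+.075]
def samp(c,X):
    u=proj(c,X).astype(np.float32);g=cv2.GaussianBlur(cv2.cvtColor(c["image"],6).astype(np.float32),(0,0),.7)
    return cv2.remap(g,u[None,:,0],u[None,:,1],1).ravel()
for names in(("top",),("side",),("top","side")):
    C=[load(n) for n in names]
    f=lambda v:-sum((samp(c,rect([v[0]/1e3,v[1]/1e3,np.radians(v[2])],.002))-samp(c,rect([v[0]/1e3,v[1]/1e3,np.radians(v[2])],-.002))).mean() for c in C)
    r=minimize(f,[568,270,-3.3],method="Nelder-Mead",options=dict(initial_simplex=[[565,268,-5],[572,268,-3],[568,273,-3],[568,270,-1]]));print(names,r.x.round(2),r.fun)
o=[]
for n,(x,y,w) in (("top",(90,140,130)),("side",(150,40,130))):
    c=eyes.capture(n);np.savez(f"pics/{n}6.npz",**c);o.append(cv2.resize(c["image"][y:y+130,x:x+w],(400,400),interpolation=2))
cv2.imwrite("pics/g6.png",cv2.convertScaleAbs(np.hstack(o),alpha=1.3))
```

```text
[0.56818734 0.26959078 0.19311266] [[-0.9984, -0.0007, -0.0567], [0.0567, -0.0008, -0.9984], [0.0007, -1.0, 0.0009]]
('top',) [567.84 270.11  -4.06] -42.7979736328125
('side',) [567.72 267.9   -2.89] -21.961360931396484
('top', 'side') [567.8  269.68  -3.61] -63.96336364746094
```

View pics/g6.png

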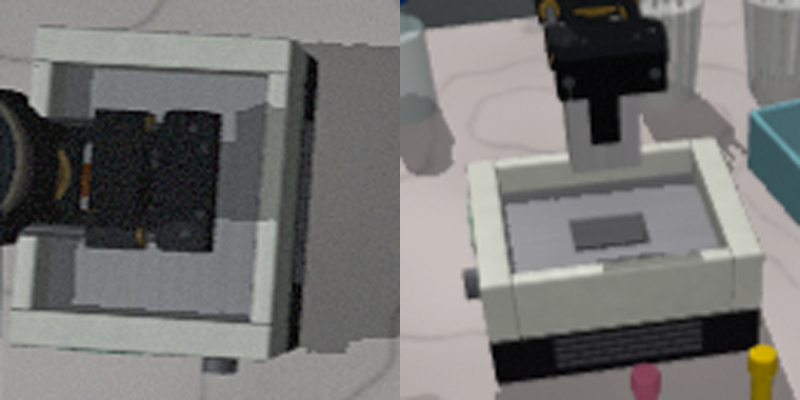

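The side crop shows the carrier at (603,140) above the heater, clear of the rim, with the pocket at (608,232). The fitted pocket is (0.5678, 0.2697), yaw −3.6°, and the TCP agrees with it. I'll lower straight down; the fingertips will stay above the rim.

Call:
arm_command:
  translation:
    - [0,0.2,0]
    - [0,0.4,0]
    - [0,0.55,0]
    - [0,0.65,0]
    - [0,0.7,0]
  rotation:
    - [0,0.004,0]
    - [0,0.004,0]
    - [0,0.004,0]
    - [0,0.004,0]
    - [0,0.004,0]
  grip: [1,1,1,1,1]

```text
time_s: 19.3
position: [0.5681, 0.2697, 0.1365]
tcp_rot: [[-0.998, -0.001, -0.062], [0.062, -0.0, -0.998], [0.001, -1.0, 0.001]]
force: [0.9, -0.3, -2.1]
opening: 0.415
```

Call:
arm_command:
  translation:
    - [0,0,0]
    - [0,0,0]
    - [0,0,0]
    - [0,0,0]
  rotation:
    - [0,0,0]
    - [0,0,0]
    - [0,0,0]
    - [0,0,0]
  grip: [1,1,1,1]

```text
time_s: 19.7
position: [0.5688, 0.2705, 0.138]
tcp_rot: [[-0.998, 0.001, -0.061], [0.061, 0.0, -0.998], [-0.001, -1.0, -0.0]]
force: [-0.2, -0.1, -3.1]
opening: 0.408
```

Run:
```python
from rig import bot,eyes
from h import *
s=bot.read_state();print(s["position"],s["tcp_rot"].round(4).tolist(),s["force"],s["opening"])
p,R=s["position"],s["tcp_rot"]
c=eyes.capture("side");np.savez("pics/side7.npz",**c)
x,y,w,k=180,60,80,8
im=cv2.resize(c["image"][y:y+64,x:x+w],None,fx=k,fy=k,interpolation=2)
a=np.arctan2(R[1,2],R[0,2])+np.pi/2;Z=np.array([[np.cos(a),-np.sin(a)],[np.sin(a),np.cos(a)]])
def poly(cx,hx,hy,z,col):
    q=np.array([[-hx,-hy],[hx,-hy],[hx,hy],[-hx,hy]])@Z.T+cx
    u=((proj(c,np.c_[q,[z]*4])-[x,y]+.5)*k).round().astype(int);cv2.polylines(im,[u],True,col,1);print(z,u.tolist())
u0=p[2]-.0493
poly(p[:2],.027,.018,u0,(0,0,255));poly(p[:2],.027,.018,u0+.055,(0,255,0));poly([.5678,.2695],.031,.022,.075,(255,0,0))
print("underside",u0);cv2.imwrite("pics/g7.png",im)
```

```text
[0.56877918 0.27045196 0.13799841] [[-0.9981, 0.0012, -0.0609], [0.0609, 0.0003, -0.9981], [-0.0012, -1.0, -0.0004]] [-0.18528889 -0.14144691 -3.14674701] 0.40770181048999177
0.08869841497122923 [[227, 445], [397, 425], [378, 362], [212, 381]]
0.14369841497122923 [[212, 291], [390, 271], [371, 209], [197, 228]]
0.075 [[217, 493], [411, 469], [388, 392], [199, 414]]
underside 0.08869841497122923
```

View pics/g7.png

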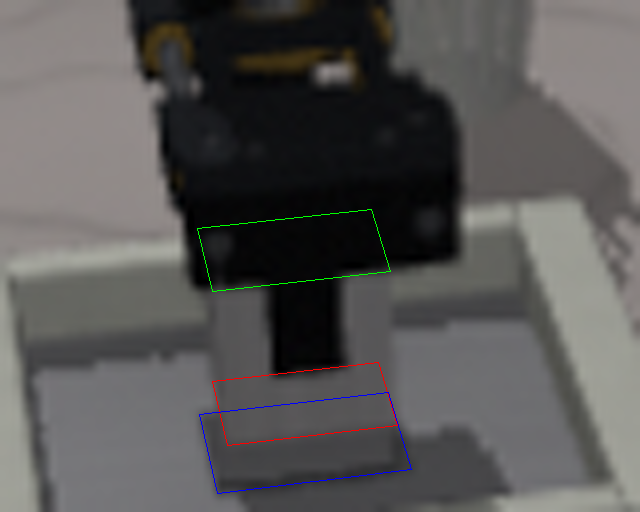

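The predicted outline (red, underside) fits the carrier's sides and sits over the pocket outline (blue). The lower edge is faint, so I'll check it with more contrast and average the pose readings.

Run:
```python
from rig import bot,eyes
from h import *
P=[];I=[];A=[]
for i in range(14):
    c=eyes.capture("side");I.append(c["image"].astype(float));s=bot.read_state();P.append(s["position"]);A.append(s["tcp_rot"].ravel())
P=np.array(P);print(P.mean(0),P.std(0),s["time_s"]);print(np.mean(A,0).reshape(3,3).round(4))
g=np.mean(I,0)[60:124,180:260].mean(2)
print("col profile rows", [(60+r,int(g[r,30]),int(g[r,46])) for r in range(36,63)])
e=np.clip((g-20)*255/110,0,255).astype(np.uint8)
cv2.imwrite("pics/g8.png",cv2.createCLAHE(4,(2,2)).apply(cv2.resize(e,None,fx=8,fy=8,interpolation=2)))
np.save("pics/avg8.npy",np.mean(I,0))
```

```text
[0.56844063 0.27031611 0.1374438 ] [5.71450885e-05 4.54671222e-05 1.43170462e-04] 20.45
[[-9.981e-01  1.000e-04 -6.100e-02]
 [ 6.100e-02  1.000e-04 -9.981e-01]
 [-1.000e-04 -1.000e+00 -1.000e-04]]
col profile rows [(96, 70, 86), (97, 86, 86), (98, 86, 86), (99, 86, 87), (100, 86, 86), (101, 86, 86), (102, 86, 86), (103, 86, 86), (104, 86, 86), (105, 86, 86), (106, 85, 86), (107, 85, 86), (108, 85, 86), (109, 85, 86), (110, 85, 86), (111, 85, 86), (112, 85, 86), (113, 85, 79), (114, 84, 71), (115, 76, 68), (116, 68, 68), (117, 68, 68), (118, 68, 52), (119, 68, 52), (120, 50, 66), (121, 59, 71), (122, 69, 71)]
```

View pics/g8.png

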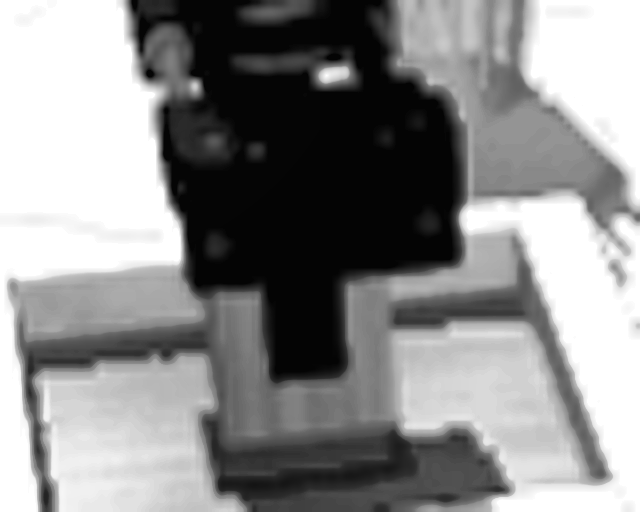

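With contrast raised, the carrier's lower edge is at crop row 445 on the left and 430 on the right, within 0.3 px of the prediction. The pocket shows dark below it at (220–411, ~480). A final trim of about 1 mm sideways and 3 mm down remains.

Call:
arm_command:
  translation:
    - [0.007,0.02,0.01]
    - [0.007,0.036,0.01]
    - [0.007,0.036,0.01]
    - [0.007,0.036,0.01]
    - [0.007,0.036,0.01]
  rotation:
    - [0,0,0]
    - [0,0,0]
    - [0,0,0]
    - [0,0,0]
    - [0,0,0]
  grip: [1,1,1,1,1]

```text
time_s: 20.95
position: [0.5678, 0.2695, 0.1345]
tcp_rot: [[-0.998, 0.0, -0.061], [0.061, 0.0, -0.998], [-0.0, -1.0, -0.0]]
force: [-0.5, -0.7, -2.6]
opening: 0.413
```

Run:
```python
from rig import bot,eyes
from h import *
P=[]
for i in range(8):
    c=eyes.capture("side" if i else "top")
    s=bot.read_state();P.append(s["position"])
    if not i: T0=load("top")
print(np.mean(P[3:],0),P[-1],s["force"],s["opening"],s["time_s"],s["tcp_rot"].round(4).tolist())
# bystander check against start (blue, in side view)
h=lambda im:cv2.connectedComponentsWithStats(cv2.inRange(cv2.cvtColor(im,cv2.COLOR_BGR2HSV),(105,130,60),(125,255,255)))
for im in(load("side")["image"],c["image"]):
    k,l,st,ce=h(im);print([ce[i].round(1).tolist() for i in range(1,k) if st[i][4]>90])
d=np.abs(load("side")["image"].astype(int)-c["image"]).max(2)[130:180,285:325];print("jar diff",d.mean())
```

```text
[0.56783774 0.2695305  0.13450743] [0.56784036 0.26953982 0.13449602] [ 0.14984117 -0.39729633 -4.11946943] 0.40716701187374765 21.35 [[-0.9981, 0.0001, -0.0609], [0.0609, 0.0, -0.9981], [-0.0001, -1.0, -0.0]]
[[105.2, 34.2], [142.4, 35.6], [343.7, 184.1], [239.7, 195.4], [194.6, 198.5], [502.9, 341.6]]
[[105.4, 34.3], [142.6, 35.7], [343.6, 184.1], [239.8, 195.6], [194.6, 198.5], [502.9, 341.8]]
jar diff 6.867
```

Underside is at 0.0852 (about 10 mm over the pocket), centred and lined up. The bystanders have not moved, so I'm handing in.

```bash
python3 -c "
from rig import bot
print(bot.hand_in())"
```

```text
the job is handed in; nothing more can be done
None
```

The orange-capped tube is in the carrier, and the arm is holding the carrier still about 10 mm above the heater pocket. I handed the job in at about 21 s of the 61 s allowed.

- **Tube:** the tube met the floor of the hole at TCP z 0.083 m, as predicted for fully home. A picture after release showed it upright, with its cap at the right height.
- **Carry:** I gripped the carrier across its 36 mm side and kept its underside at about 140 mm over the rack and the heater rim. The wrist force showed only the load, about 3–4 N, at every reading.
- **Final position:** the TCP is at (0.5678, 0.2695), and the fitted pocket centre is (0.5678, 0.2697). Yaw is −3.5° against −3.6° for the pocket, and the underside is at 0.085 m.
- **Disagreement:** the top and side cameras differ by about 2 mm on the pocket's y (0.2701 and 0.2679) and by about 1° on its yaw. I settled in between, nearer the top camera's y.
- **Bystanders:** the two blue-capped tubes and the reagent bottle's cap are within 0.2 px of where they started. The jar's patch of the picture changed little, but I only compared its brightness and did not measure its position.

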